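Put the mixed-up wheel checking gauges back in their own nests

TASK

The four checking gauges have been put away in one another's nests: put each back in the nest of its grip bar's colour, lying flat inside the rim and let go, using the empty black nest for parking so that it is empty again at the end. Set the gauges down rather than drop them, and never lay one on the bench, only in a nest. Leave the dial indicator where it lies.

Things in the scene. Friction and masses are not known exactly. Their poses are not given: they have to be found in the camera images.
- gauge_red: checking gauge with a red grip bar: black steel disc 72 mm across and 12 mm thick, lying flat, with a red bar standing across the middle of its top (56 mm long along the gauge's x, 18 mm thick along y, 32 mm high, so its top is 44 mm above the underside). Loose, about 0.4 kg. Origin: centre of the underside, z up.
- gauge_blue: checking gauge with a blue grip bar: black steel disc 72 mm across and 12 mm thick, lying flat, with a blue bar standing across the middle of its top (56 mm long along the gauge's x, 18 mm thick along y, 32 mm high, so its top is 44 mm above the underside). Loose, about 0.4 kg. Origin: centre of the underside, z up.
- gauge_green: checking gauge with a green grip bar: black steel disc 72 mm across and 12 mm thick, lying flat, with a green bar standing across the middle of its top (56 mm long along the gauge's x, 18 mm thick along y, 32 mm high, so its top is 44 mm above the underside). Loose, about 0.4 kg. Origin: centre of the underside, z up.
- gauge_white: checking gauge with a white grip bar: black steel disc 72 mm across and 12 mm thick, lying flat, with a white bar standing across the middle of its top (56 mm long along the gauge's x, 18 mm thick along y, 32 mm high, so its top is 44 mm above the underside). Loose, about 0.4 kg. Origin: centre of the underside, z up.
- nest_red: red nest: a low round red dish fixed to the bench, 108 mm across outside, with a flat floor 8 mm above the bench and a rim 6 mm wide that rises 6 mm above that floor; 96 mm across inside, so a gauge lies in it with 12 mm to spare all round. Origin: centre of its underside, at bench height.
- nest_blue: blue nest: a low round blue dish fixed to the bench, 108 mm across outside, with a flat floor 8 mm above the bench and a rim 6 mm wide that rises 6 mm above that floor; 96 mm across inside, so a gauge lies in it with 12 mm to spare all round. Origin: centre of its underside, at bench height.
- nest_green: green nest: a low round green dish fixed to the bench, 108 mm across outside, with a flat floor 8 mm above the bench and a rim 6 mm wide that rises 6 mm above that floor; 96 mm across inside, so a gauge lies in it with 12 mm to spare all round. Origin: centre of its underside, at bench height.
- nest_white: white nest: a low round white dish fixed to the bench, 108 mm across outside, with a flat floor 8 mm above the bench and a rim 6 mm wide that rises 6 mm above that floor; 96 mm across inside, so a gauge lies in it with 12 mm to spare all round. Origin: centre of its underside, at bench height.
- nest_spare: spare nest: the same dish in black, empty at the start, for parking a gauge. Same sizes; origin at the centre of its underside, at bench height.
- indicator: bystander: dial indicator lying on its back on the bench at the robot's left, round black case 58 mm across and 23 mm high with a white face and a thin steel stem 55 mm long, loose. Origin: centre of the case at bench height.

How it is judged:
By the outcome, as a careful person would: the job done as asked, in the order asked, and still so for the second after the job is handed in, with the robot touching nothing.
It also fails if it takes over 125 s, if anything falls off the work surface, if the arm or the gripper's body presses on something with over 40 N, if the wrist force passes 120 N, or if a joint passes its speed limit or range.

ROBOT

A 6-joint arm with a two-finger parallel gripper is mounted at the origin on the work surface. World frame = base frame: x ahead of the robot, y to its left, z up, the work surface at z = 0. Lengths are in m, angles in rad, forces in N, time in s.
With the tool pointing down it reaches from about 0.35 to 0.775 m from the base axis. Payload 5.5 kg.
Tool frame: the origin (TCP) lies between the finger pads; the fingertips stand 19 mm ahead of it and the grasp point (between the pads) is the TCP; z points along the fingers, x is the direction in which the jaws open and shut, and the axes are right-handed (so a half turn about z gives the same grasp; the last joint's range is limited). The gripper opens to 85 mm and grips with 20 to 120 N. Pads are 22 mm wide; open, the fingers measure 114 mm over their backs; the gripper's body (76 mm by 85 mm) begins 54 mm behind the grasp point. The pads swing forward as they close: fully open they stand 13 mm farther back than shut.
Start: joints at [0.976, 0.313, 0.046, 1.304, 0, 1.431], TCP at [0.253, 0.517, 0.25] pointing down, gripper open.
Joint ranges: [-2.76, 2.76], [-0.86, 1.69], [-1.03, 1.26], [-2.2, 2.34], [-1.47, 1.5], [-3.14, 3.14]. Speed limits (rad/s): [2.57, 2.57, 3.14, 3.14, 3.14, 3.14].

INTERFACE

Orientations are given as a unit quaternion [w, x, y, z].
In Python, from workcell import env gives the robot as it stands. The module is installed in compiled form; this text tells all that it offers.
- The arm moves only by the tool carry_out, never from a script. Its argument "steps" is a list of rows, each a list of 7 numbers: the gripper command: -1 is shut, 1 is fully open, values between are in proportion, then the shift along the tool's x, y, z in m, then the turn, a rotation vector about the tool's x, y, z in rad. A call has 1 to 20 rows; each row shifts and turns the commanded pose from where the row before left it, along the tool's axes as they then stand; what a row does not reach is not made up. A row lasts 1/8 s, in which the tool goes at most 62.5 mm and 10.7 degrees, less where a joint would pass 70% of its speed; a pose out of reach is approached as far as the arm can. A call with a gripper value outside its range is refused whole. The fingers move at their own pace and stop on an object; "grip_force" is the grip in N (left out, the last holds). Time passes only in rows, so rows that do not move let the fingers close. It gives the time, the measured TCP pose, the force and the opening at its end, in the units of the state.
- env.get_state(): the state, without advancing time (a new reading comes with each control period).
- env.read_camera(name): name is "scene" or "top"; returns a dict with "color" (480x640x3 uint8, red, green, blue), "K" (3x3 intrinsics, pixels), "R" (3x3) and "t" (3): a world point X has camera coordinates R X + t. Camera axes: x right, y down, z forward; pixel columns grow to the right and rows downward; lengths in m; the calibration is good to about 2 mm. A picture is of the moment at which its call begins. There is no depth.
- env.hand_in(): hands the job in, once; it reports no verdict.
The state is a dict: "clock": time; "joint_pos": joint angles; "qvel": joint speeds; "tau": joint torques, N m; "tcp_pos": TCP position; "orientation": TCP orientation; "wrist_force": force on the tool from outside, world axes, zero at the start; "ft_torque": the same for the moment, N m; "finger_gap": finger opening in m.
Only numpy, scipy, OpenCV 4.12 (cv2) and the standard library are available. Lean on these libraries where they do the work, as an engineer would, in place of code of your own. Each camera call takes 0.05 s, during which the arm holds its last target. There are 200 camera calls.

## Working session

There is one attempt and no reset: what is moved stays moved. The work goes in short steps, Python scripts to look and compute and a tool call to move; the robot and the scene stay as the last step left them, time stands still between calls to the robot, and variables do not carry over. Pictures are saved under pics/ and viewed, about 12 in all and at most 16, crops included, and the job is handed in when it is done.

Besides the shell and the picture viewer there is one more tool, called after ">>>" in YAML: its name, and indented under it one key for each argument. carry_out: Moves the arm, as the interface text tells. Its arguments: {"type":"object","properties":{"steps":{"type":"array","items":{"type":"array","items":{"type":"number"}}},"grip_force":{"type":"number"}},"required":["steps"]}

```bash
mkdir -p pics
python3 - <<'E'
from workcell import env
import cv2
for n in("top","scene"):
    c=env.read_camera(n); cv2.imwrite(f"pics/{n}0.png",c["color"][:,:,::-1]); print(n,c["K"].tolist(),c["R"].tolist(),c["t"])
print(env.get_state())
E
```

```text
top [[525.6958464398992, 0.0, 321.0537555790652], [0.0, 525.6958464398992, 237.05885725950122], [0.0, 0.0, 1.0]] [[4.8495027004028465e-05, -0.9998556140500461, 0.016992607240734287], [-0.995916237812326, -0.0015824170889358663, -0.09026817389257344], [0.0902820298286187, -0.016918835916284018, -0.9957725182396139]] [0.05285052 0.56829281 1.08692548]
scene [[535.545522296979, 0.0, 322.15423453733047], [0.0, 535.545522296979, 242.55724070673017], [0.0, 0.0, 1.0]] [[0.6835323592075566, 0.7297997313533756, 0.013261449117368679], [0.44412415253742626, -0.40141236539266195, -0.8010130149022431], [-0.5792557734274771, 0.5534080456827574, -0.598500028341291]] [-0.42778372 -0.20797812  1.29736023]
{'clock': 0.1, 'joint_pos': array([ 9.76366811e-01,  3.13942481e-01,  4.51276699e-02,  1.30361036e+00,
       -1.10989911e-06,  1.43117413e+00]), 'qvel': array([ 0.00020674, -0.00125673,  0.00308516, -0.00076792,  0.00117897,
       -0.00200886]), 'tau': array([ 3.97467142e-03, -4.81721985e+01,  2.99245030e+01,  1.26852936e-02,
       -7.47859553e-05,  1.35225143e-06]), 'tcp_pos': array([0.25237882, 0.51619429, 0.24950259]), 'orientation': array([ 3.31385309e-04,  8.48318417e-01,  5.29485788e-01, -7.43953803e-04]), 'wrist_force': array([ 0.02495706, -0.58863946,  0.99825496]), 'ft_torque': array([ 0.01671999, -0.03745552,  0.01742527]), 'finger_gap': 0.08577083591479216}
```

View pics/top0.png

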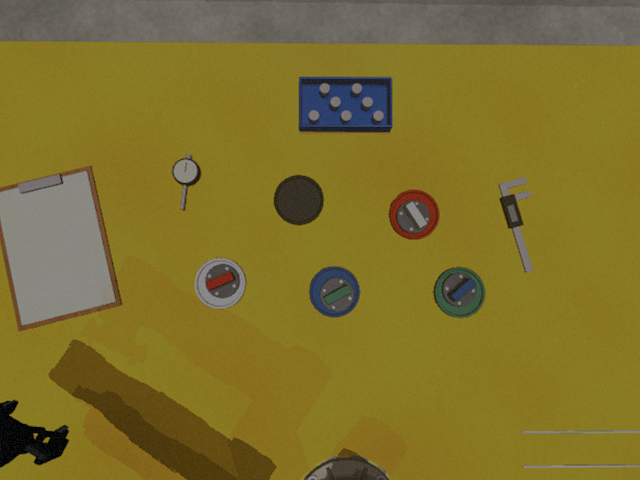

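View pics/scene0.png

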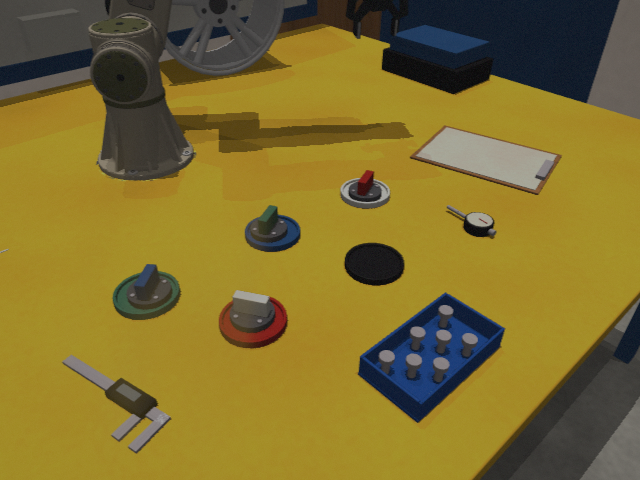

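The top view shows the red gauge in the white nest at (220,283), green in blue (334,292), blue in green (459,292) and white in red (414,214). The spare is empty at (299,200) and the indicator lies at (186,172). That makes two swaps, or six moves. Next I measure.

```bash
cat > h.py <<'E'
from workcell import env
import cv2, numpy as np
NEST={"white":(220,283),"blue":(334,292),"green":(459,292),"red":(414,214),"spare":(299,200)}
def ray(c,uv,z):
    d=c["R"].T@np.linalg.inv(c["K"])@np.array([uv[0],uv[1],1.]); o=-c["R"].T@c["t"]
    return o+d*(z-o[2])/d[2]
def barmask(hsv,col):
    if col=="white": return cv2.inRange(hsv,(0,0,135),(180,60,255))
    if col=="red": return cv2.inRange(hsv,(0,130,60),(10,255,255))|cv2.inRange(hsv,(170,130,60),(180,255,255))
    return cv2.inRange(hsv,(95,90,30),(130,255,255)) if col=="blue" else cv2.inRange(hsv,(45,60,30),(90,255,255))
def nests(c):
    hsv=cv2.cvtColor(c["color"],cv2.COLOR_RGB2HSV)
    m=255-cv2.inRange(hsv,(18,120,40),(35,255,255)); out={}
    n,lab=cv2.connectedComponents(m)
    for k,p in NEST.items():
        cs=cv2.findContours((lab==lab[p[1],p[0]]).astype(np.uint8),cv2.RETR_EXTERNAL,cv2.CHAIN_APPROX_NONE)[0]
        e=cv2.fitEllipse(max(cs,key=cv2.contourArea)); out[k]=e
    return out
def bar(c,nestname,col,z=.052,centre=None,rad=18):
    hsv=cv2.cvtColor(c["color"],cv2.COLOR_RGB2HSV); m=barmask(hsv,col)
    roi=np.zeros_like(m); cv2.circle(roi,tuple(int(round(v)) for v in (centre or NEST[nestname])),rad,255,-1)
    cs=cv2.findContours(m&roi,cv2.RETR_EXTERNAL,cv2.CHAIN_APPROX_NONE)[0]
    r=cv2.minAreaRect(max(cs,key=cv2.contourArea)); b=cv2.boxPoints(r)
    P=np.array([ray(c,q,z) for q in b]); e1,e2=P[1]-P[0],P[2]-P[1]
    L=e1 if np.linalg.norm(e1)>np.linalg.norm(e2) else e2
    return P.mean(0),np.degrees(np.arctan2(L[1],L[0]))%180,np.linalg.norm(e1),np.linalg.norm(e2)
E
python3 - <<'E'
from h import *
np.set_printoptions(precision=4,suppress=True)
c=env.read_camera("top")
for k,e in nests(c).items():
    P=ray(c,e[0],.008); print(k,np.round(e[0],1),"axes mm",np.round(np.array(e[1])*1000*1.07/525.7,1),P,"r",np.hypot(*P[:2]))
for a,b in (("white","red"),("red","white"),("blue","green"),("green","blue")): print("bar",b,"in",a,bar(c,a,b))
im=cv2.resize(c["color"][150:330,180:500],None,fx=2.5,fy=2.5,interpolation=cv2.INTER_CUBIC); cv2.imwrite("pics/crop1.png",im[:,:,::-1])
E
```

```text
white [219.5 283. ] axes mm [102.3 104.6] [0.4714 0.2688 0.008 ] r 0.5426720057199079
blue [334.1 291.4] axes mm [101.7 102. ] [0.4536 0.0252 0.008 ] r 0.4543511996863014
green [459.3 292. ] axes mm [ 99.6 102.2] [ 0.4523 -0.2427  0.008 ] r 0.5132825184829666
red [413.8 214.1] axes mm [ 98.9 100.3] [ 0.6201 -0.1477  0.008 ] r 0.637441372983693
spare [298.1 199.5] axes mm [95.5 97.1] [0.6512 0.1026 0.008 ] r 0.6592243437046468
bar red in white (array([0.4763, 0.2617, 0.052 ]), np.float64(113.38402094176992), np.float64(0.05582652509204416), np.float64(0.018585250352444124))
bar white in red (array([ 0.6141, -0.1435,  0.052 ]), np.float64(32.248340519859624), np.float64(0.013977205422992073), np.float64(0.05178976113088233))
bar green in blue (array([0.4482, 0.0208, 0.052 ]), np.float64(118.12854688075828), np.float64(0.05476584884139404), np.float64(0.017663660160429254))
bar blue in green (array([ 0.4583, -0.2387,  0.052 ]), np.float64(130.3459234752551), np.float64(0.05348271998025791), np.float64(0.016638163718908278))
```

View pics/crop1.png

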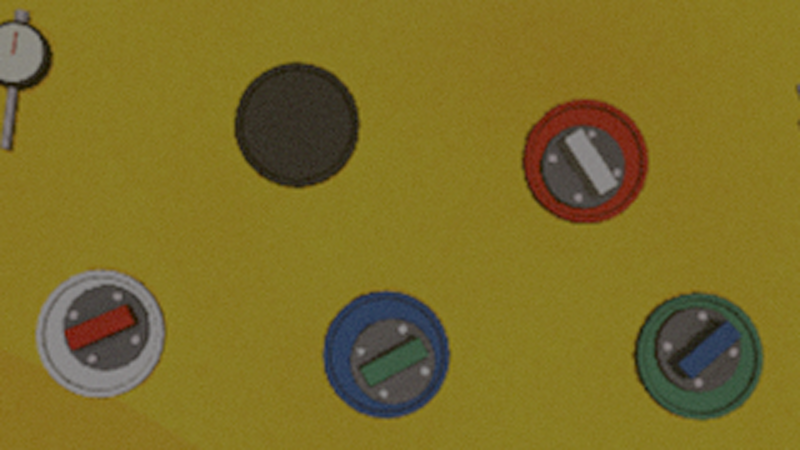

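The bar sizes (about 55 x 18 mm) and nest diameters (about 107 mm) match what is given. I start with the red gauge.

```bash
cat >> h.py <<'E'
def go(x,y,th,z=.13):
    "tool shift (in the frame after the turn) and turn about tool z for a target"
    s=env.get_state(); q=s["orientation"]; p=s["tcp_pos"]
    t0=2*np.degrees(np.arctan2(q[2],q[1])); turn=(t0-th+180)%360-180
    t=np.radians(th); d=np.array([x,y])-p[:2]
    X,Y=d@[np.cos(t),np.sin(t)],d@[np.sin(t),-np.cos(t)]; n=int(np.ceil(np.hypot(X,Y)/.045))
    print("pos",p.round(4),"th",round(t0,1),"tilt",q[[0,3]].round(4),"gap",round(s["finger_gap"],4),"F",s["wrist_force"].round(1),"clk",s["clock"],"j6",round(s["joint_pos"][5],2))
    print(f"turn {turn:.1f} deg {np.radians(turn):.3f} rad; shift {X:.4f} {Y:.4f} z {p[2]-z:.4f}; {n} rows of {X/n:.4f} {Y/n:.4f}")
E
python3 -c "
from h import *
go(.4763,.2617,23.4)"
```

```text
pos [0.2524 0.5163 0.2496] th 63.9 tilt [ 0.0003 -0.0006] gap 0.0854 F [-0.1  0.2 -0.2] clk 0.15 j6 1.43
turn 40.5 deg 0.708 rad; shift 0.1044 0.3225 z 0.1196; 8 rows of 0.0130 0.0403
```

>>> carry_out:
  steps:
    - [0.2, 0, 0, 0.024, 0, 0, 0.1416]
    - [0.2, 0, 0, 0.024, 0, 0, 0.1416]
    - [0.2, 0, 0, 0.024, 0, 0, 0.1416]
    - [0.2, 0, 0, 0.024, 0, 0, 0.1416]
    - [0.2, 0, 0, 0.0236, 0, 0, 0.1416]
    - [0.2, 0.013, 0.0403, 0, 0, 0, 0]
    - [0.2, 0.013, 0.0403, 0, 0, 0, 0]
    - [0.2, 0.013, 0.0403, 0, 0, 0, 0]
    - [0.2, 0.013, 0.0403, 0, 0, 0, 0]
    - [0.2, 0.013, 0.0403, 0, 0, 0, 0]
    - [0.2, 0.013, 0.0403, 0, 0, 0, 0]
    - [0.2, 0.013, 0.0403, 0, 0, 0, 0]
    - [0.2, 0.013, 0.0403, 0, 0, 0, 0]
    - [0.2, 0, 0, 0, 0, 0, 0]
    - [0.2, 0, 0, 0, 0, 0, 0]
  grip_force: 50

```text
clock: 2.02
tcp_pos: [0.4755, 0.2619, 0.1304]
orientation: [-0.0, 0.979, 0.202, -0.001]
wrist_force: [0.1, 0.4, -1.1]
finger_gap: 0.0511
```

```bash
python3 -c "
from h import *
go(.4763,.2617,23.4,.044)
c=env.read_camera('scene');cv2.imwrite('pics/s2.png',cv2.resize(c['color'][60:260,260:520],None,fx=3,fy=3)[:,:,::-1])"
```

```text
pos [0.4755 0.2619 0.1304] th 23.3 tilt [-0.0001 -0.0005] gap 0.0511 F [ 0.1  0.4 -1.1] clk 2.025 j6 1.52
turn -0.1 deg -0.001 rad; shift 0.0007 0.0005 z 0.0864; 1 rows of 0.0007 0.0005
```

View pics/s2.png

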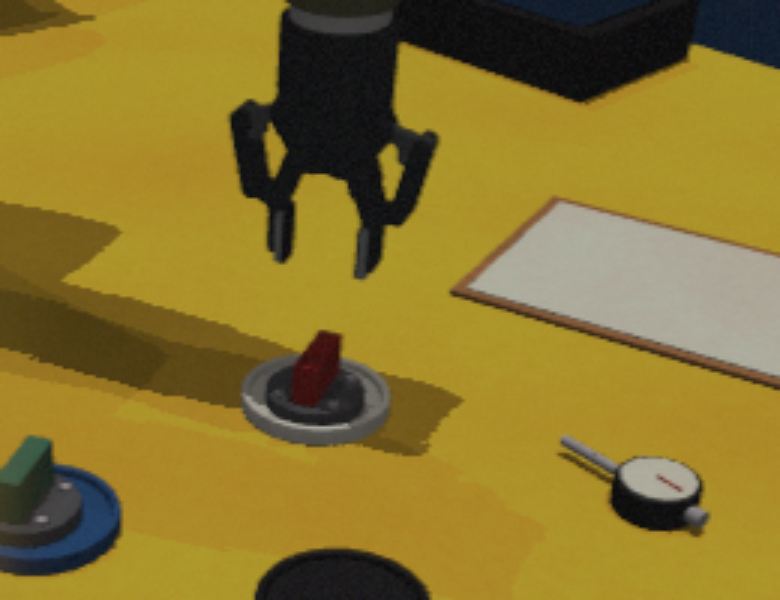

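The open fingers stand centred above the red bar, which is at about (318,365) in this crop. I descend and grip.

>>> carry_out:
  steps:
    - [0.2, 0.0005, 0.0005, 0.025, 0, 0, 0]
    - [0.2, 0, 0, 0.025, 0, 0, 0]
    - [0.2, 0, 0, 0.02, 0, 0, 0]
    - [0.2, 0, 0, 0.015, 0, 0, 0]
    - [0.2, 0, 0, 0, 0, 0, 0]
    - [-1, 0, 0, 0, 0, 0, 0]
    - [-1, 0, 0, 0, 0, 0, 0]
    - [-1, 0, 0, 0, 0, 0, 0]
    - [-1, 0, 0, 0, 0, 0, 0]
    - [-1, 0, 0, 0, 0, 0, 0]
  grip_force: 60

```text
clock: 3.32
tcp_pos: [0.4774, 0.262, 0.0468]
orientation: [-0.0, 0.979, 0.203, 0.001]
wrist_force: [-1.2, 0.9, 5.6]
finger_gap: 0.0171
```

```bash
python3 -c "
from h import *
go(.6512,.1026,23.4,.135)"
```

```text
pos [0.4774 0.262  0.0468] th 23.4 tilt [-0.0003  0.001 ] gap 0.0171 F [-1.2  0.9  5.6] clk 3.325 j6 1.52
turn -0.0 deg -0.000 rad; shift 0.0962 0.2153 z -0.0882; 6 rows of 0.0160 0.0359
```

>>> carry_out:
  steps:
    - [-1, 0, 0, -0.01, 0, 0, 0]
    - [-1, 0, 0, -0.02, 0, 0, 0]
    - [-1, 0, 0, -0.03, 0, 0, 0]
    - [-1, 0, 0, -0.028, 0, 0, 0]
    - [-1, 0.016, 0.0359, 0, 0, 0, 0]
    - [-1, 0.016, 0.0359, 0, 0, 0, 0]
    - [-1, 0.016, 0.0359, 0, 0, 0, 0]
    - [-1, 0.016, 0.0359, 0, 0, 0, 0]
    - [-1, 0.016, 0.0359, 0, 0, 0, 0]
    - [-1, 0.016, 0.0359, 0, 0, 0, 0]
    - [-1, 0, 0, 0, 0, 0, 0]
    - [-1, 0, 0, 0, 0, 0, 0]
    - [-1, 0, 0, 0, 0, 0, 0]

```text
clock: 4.95
tcp_pos: [0.6492, 0.1028, 0.1336]
orientation: [-0.0, 0.979, 0.203, -0.001]
wrist_force: [-0.4, -0.4, -3.3]
finger_gap: 0.0166
```

```bash
python3 -c "
from h import *
go(.6512,.1026,23.4,.047)
c=env.read_camera('scene');cv2.imwrite('pics/s3.png',cv2.resize(c['color'][100:300,260:520],None,fx=3,fy=3)[:,:,::-1])"
```

```text
pos [0.6492 0.1028 0.1336] th 23.4 tilt [-0.0002 -0.0005] gap 0.0166 F [-0.4 -0.4 -3.3] clk 4.95 j6 1.2
turn 0.0 deg 0.001 rad; shift 0.0018 0.0010 z 0.0866; 1 rows of 0.0018 0.0010
```

View pics/s3.png

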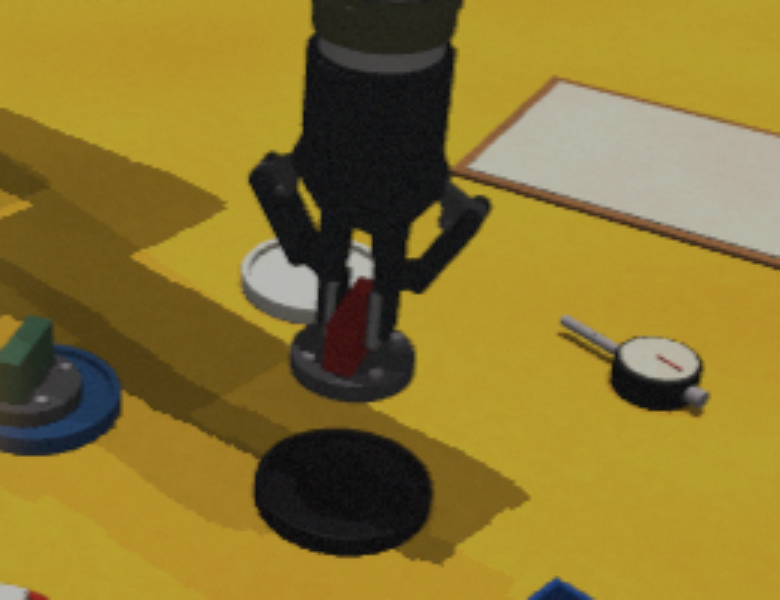

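The gauge hangs level over the black nest at about (343,490) in this crop. I lower it in two stages and watch the force.

>>> carry_out:
  steps:
    - [-1, 0.0018, 0.001, 0.03, 0, 0, 0]
    - [-1, 0, 0, 0.025, 0, 0, 0]
    - [-1, 0, 0, 0.015, 0, 0, 0]
    - [-1, 0, 0, 0.008, 0, 0, 0]
    - [-1, 0, 0, 0.004, 0, 0, 0]
    - [-1, 0, 0, 0.002, 0, 0, 0]
    - [-1, 0, 0, 0.001, 0, 0, 0]
    - [-1, 0, 0, 0, 0, 0, 0]

```text
clock: 6.0
tcp_pos: [0.6526, 0.1018, 0.0492]
orientation: [0.0, 0.979, 0.203, 0.0]
wrist_force: [0.3, -0.2, -2.2]
finger_gap: 0.0169
```

>>> carry_out:
  steps:
    - [-1, 0, 0, 0.001, 0, 0, 0]
    - [-1, 0, 0, 0.001, 0, 0, 0]
    - [-1, 0, 0, 0.0005, 0, 0, 0]
    - [-1, 0, 0, 0, 0, 0, 0]
    - [-1, 0, 0, 0, 0, 0, 0]

```text
clock: 6.62
tcp_pos: [0.6524, 0.1018, 0.0469]
orientation: [0.0, 0.979, 0.203, 0.0]
wrist_force: [-2.5, -0.5, 4.9]
finger_gap: 0.0167
```

It is down: the force went from -2.2 to +4.9 N. I release and retreat.

>>> carry_out:
  steps:
    - [0.2, 0, 0, 0, 0, 0, 0]
    - [0.2, 0, 0, 0, 0, 0, 0]
    - [0.2, 0, 0, 0, 0, 0, 0]
    - [0.2, 0, 0, -0.01, 0, 0, 0]
    - [0.2, 0, 0, -0.03, 0, 0, 0]
    - [0.2, 0, 0, -0.04, 0, 0, 0]
    - [0.2, 0, 0, 0, 0, 0, 0]

```text
clock: 7.5
tcp_pos: [0.6551, 0.102, 0.1312]
orientation: [0.001, 0.979, 0.203, 0.004]
wrist_force: [0.2, 0.4, 0.5]
finger_gap: 0.051
```

```bash
python3 -c "
from h import *
go(.6141,-.1435,122.2,.13)"
```

```text
pos [0.6551 0.102  0.1312] th 23.4 tilt [0.0007 0.0041] gap 0.051 F [0.2 0.4 0.5] clk 7.5 j6 1.2
turn -98.8 deg -1.725 rad; shift -0.1858 -0.1655 z 0.0012; 6 rows of -0.0310 -0.0276
```

>>> carry_out:
  steps:
    - [0.2, 0, 0, 0, 0, 0, -0.1568]
    - [0.2, 0, 0, 0, 0, 0, -0.1568]
    - [0.2, 0, 0, 0, 0, 0, -0.1568]
    - [0.2, 0, 0, 0, 0, 0, -0.1568]
    - [0.2, 0, 0, 0, 0, 0, -0.1568]
    - [0.2, 0, 0, 0, 0, 0, -0.1568]
    - [0.2, 0, 0, 0, 0, 0, -0.1568]
    - [0.2, 0, 0, 0, 0, 0, -0.1568]
    - [0.2, 0, 0, 0, 0, 0, -0.1568]
    - [0.2, 0, 0, 0, 0, 0, -0.1568]
    - [0.2, 0, 0, 0, 0, 0, -0.1568]
    - [0.2, -0.031, -0.0276, 0, 0, 0, 0]
    - [0.2, -0.031, -0.0276, 0, 0, 0, 0]
    - [0.2, -0.031, -0.0276, 0, 0, 0, 0]
    - [0.2, -0.031, -0.0276, 0, 0, 0, 0]
    - [0.2, -0.031, -0.0276, 0, 0, 0, 0]
    - [0.2, -0.031, -0.0276, 0, 0, 0, 0]
    - [0.2, 0, 0, 0, 0, 0, 0]
    - [0.2, 0, 0, 0, 0, 0, 0]

```text
clock: 9.88
tcp_pos: [0.611, -0.1436, 0.1258]
orientation: [-0.0, 0.483, 0.875, 0.0]
wrist_force: [0.7, 0.6, -0.4]
finger_gap: 0.0514
```

```bash
python3 -c "
from h import *
go(.6141,-.1435,122.2,.0465)
c=env.read_camera('scene');cv2.imwrite('pics/s4.png',cv2.resize(c['color'][150:350,200:460],None,fx=3,fy=3)[:,:,::-1])"
```

```text
pos [ 0.611  -0.1436  0.1258] th 122.2 tilt [-0.0004  0.0002] gap 0.0514 F [ 0.7  0.6 -0.4] clk 9.875 j6 -0.92
turn -0.0 deg -0.000 rad; shift -0.0016 0.0027 z 0.0793; 1 rows of -0.0016 0.0027
```

View pics/s4.png

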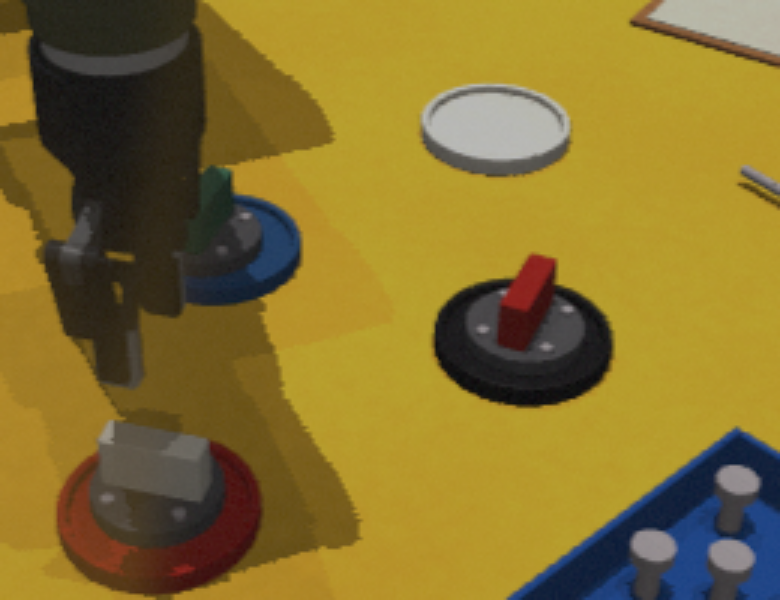

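Red lies flat and centred in the black nest at (525,330) in this crop, and the jaws straddle the white bar at (155,465). I descend and grip.

>>> carry_out:
  steps:
    - [0.2, -0.0016, 0.0027, 0.025, 0, 0, 0]
    - [0.2, 0, 0, 0.025, 0, 0, 0]
    - [0.2, 0, 0, 0.015, 0, 0, 0]
    - [0.2, 0, 0, 0.013, 0, 0, 0]
    - [0.2, 0, 0, 0, 0, 0, 0]
    - [-1, 0, 0, 0, 0, 0, 0]
    - [-1, 0, 0, 0, 0, 0, 0]
    - [-1, 0, 0, 0, 0, 0, 0]
    - [-1, 0, 0, 0, 0, 0, 0]
    - [-1, 0, 0, 0, 0, 0, 0]

```text
clock: 11.18
tcp_pos: [0.6153, -0.1441, 0.0494]
orientation: [0.001, 0.483, 0.875, 0.0]
wrist_force: [0.3, 0.8, 6.4]
finger_gap: 0.0169
```

```bash
python3 -c "
from h import *
go(.4714,.2688,122.2,.135)"
```

```text
pos [ 0.6153 -0.1441  0.0494] th 122.2 tilt [0.0012 0.0002] gap 0.0169 F [0.3 0.8 6.4] clk 11.175 j6 -0.92
turn -0.0 deg -0.000 rad; shift 0.4261 0.0983 z -0.0856; 10 rows of 0.0426 0.0098
```

>>> carry_out:
  steps:
    - [-1, 0, 0, -0.01, 0, 0, 0]
    - [-1, 0, 0, -0.02, 0, 0, 0]
    - [-1, 0, 0, -0.03, 0, 0, 0]
    - [-1, 0, 0, -0.026, 0, 0, 0]
    - [-1, 0.0426, 0.0098, 0, 0, 0, 0]
    - [-1, 0.0426, 0.0098, 0, 0, 0, 0]
    - [-1, 0.0426, 0.0098, 0, 0, 0, 0]
    - [-1, 0.0426, 0.0098, 0, 0, 0, 0]
    - [-1, 0.0426, 0.0098, 0, 0, 0, 0]
    - [-1, 0.0426, 0.0098, 0, 0, 0, 0]
    - [-1, 0.0426, 0.0098, 0, 0, 0, 0]
    - [-1, 0.0426, 0.0098, 0, 0, 0, 0]
    - [-1, 0.0426, 0.0098, 0, 0, 0, 0]
    - [-1, 0.0426, 0.0098, 0, 0, 0, 0]
    - [-1, 0, 0, 0, 0, 0, 0]
    - [-1, 0, 0, 0, 0, 0, 0]

```text
clock: 13.18
tcp_pos: [0.4698, 0.2687, 0.1339]
orientation: [-0.0, 0.483, 0.876, -0.001]
wrist_force: [0.1, -0.2, -4.6]
finger_gap: 0.0167
```

```bash
python3 -c "
from h import *
go(.4714,.2688,122.2,.0494)
c=env.read_camera('scene');cv2.imwrite('pics/s5.png',cv2.resize(c['color'][60:260,260:520],None,fx=3,fy=3)[:,:,::-1])"
```

```text
pos [0.4698 0.2687 0.1339] th 122.2 tilt [-0.0002 -0.0006] gap 0.0167 F [ 0.1 -0.2 -4.6] clk 13.175 j6 -0.19
turn 0.0 deg 0.001 rad; shift -0.0008 0.0014 z 0.0845; 1 rows of -0.0008 0.0014
```

View pics/s5.png

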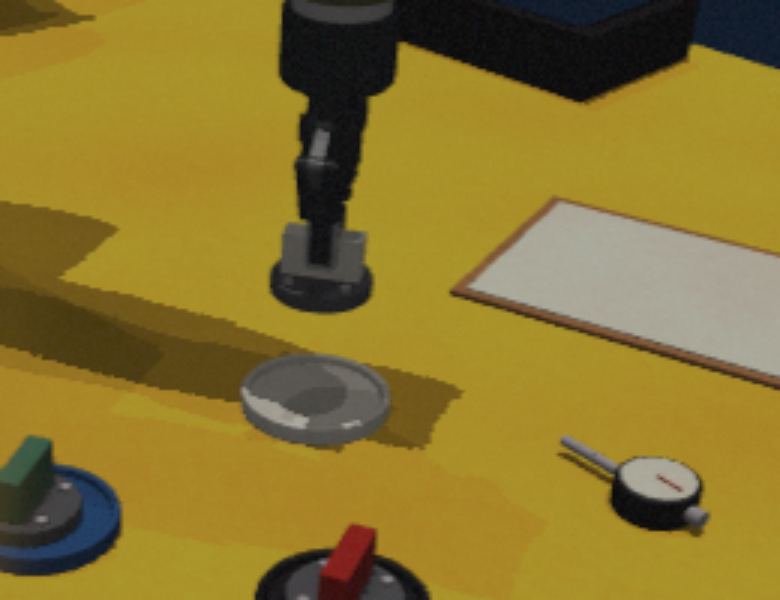

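White hangs level and central over the white nest at (316,398) in this crop. I lower it.

>>> carry_out:
  steps:
    - [-1, -0.0008, 0.0014, 0.03, 0, 0, 0]
    - [-1, 0, 0, 0.025, 0, 0, 0]
    - [-1, 0, 0, 0.015, 0, 0, 0]
    - [-1, 0, 0, 0.008, 0, 0, 0]
    - [-1, 0, 0, 0.003, 0, 0, 0]
    - [-1, 0, 0, 0.001, 0, 0, 0]
    - [-1, 0, 0, 0.001, 0, 0, 0]
    - [-1, 0, 0, 0, 0, 0, 0]

```text
clock: 14.22
tcp_pos: [0.4722, 0.2692, 0.0516]
orientation: [0.0, 0.483, 0.876, 0.0]
wrist_force: [0.2, 0.3, -2.5]
finger_gap: 0.0166
```

>>> carry_out:
  steps:
    - [-1, 0, 0, 0.001, 0, 0, 0]
    - [-1, 0, 0, 0.001, 0, 0, 0]
    - [-1, 0, 0, 0.0008, 0, 0, 0]
    - [-1, 0, 0, 0, 0, 0, 0]
    - [-1, 0, 0, 0, 0, 0, 0]

```text
clock: 14.85
tcp_pos: [0.472, 0.2691, 0.0494]
orientation: [0.0, 0.483, 0.875, 0.0]
wrist_force: [-2.9, -1.6, 5.1]
finger_gap: 0.0167
```

>>> carry_out:
  steps:
    - [0.2, 0, 0, 0, 0, 0, 0]
    - [0.2, 0, 0, 0, 0, 0, 0]
    - [0.2, 0, 0, 0, 0, 0, 0]
    - [0.2, 0, 0, -0.01, 0, 0, 0]
    - [0.2, 0, 0, -0.03, 0, 0, 0]
    - [0.2, 0, 0, -0.04, 0, 0, 0]
    - [0.2, 0, 0, 0, 0, 0, 0]

```text
clock: 15.72
tcp_pos: [0.4745, 0.2701, 0.1325]
orientation: [0.002, 0.483, 0.875, 0.003]
wrist_force: [0.6, 0.7, -0.7]
finger_gap: 0.0512
```

```bash
python3 -c "
from h import *
c=env.read_camera('top')
print(bar(c,'spare','red',centre=(300,195),rad=24))
go(.6524,.1018,23.4,.13)"
```

```text
(array([0.65133412, 0.1022016 , 0.052     ]), np.float64(113.64771924663876), np.float64(0.05628206152007214), np.float64(0.018482742491382462))
pos [0.4733 0.2696 0.1306] th 122.2 tilt [0.0014 0.0017] gap 0.0512 F [-0.   0.3 -0.6] clk 15.775 j6 -0.19
turn 98.8 deg 1.724 rad; shift 0.0977 0.2251 z 0.0006; 6 rows of 0.0163 0.0375
```

Camera and arm agree within 1 mm on where red lies, so I go and fetch it.

>>> carry_out:
  steps:
    - [0.2, 0, 0, 0, 0, 0, 0.1568]
    - [0.2, 0, 0, 0, 0, 0, 0.1568]
    - [0.2, 0, 0, 0, 0, 0, 0.1568]
    - [0.2, 0, 0, 0, 0, 0, 0.1568]
    - [0.2, 0, 0, 0, 0, 0, 0.1568]
    - [0.2, 0, 0, 0, 0, 0, 0.1568]
    - [0.2, 0, 0, 0, 0, 0, 0.1568]
    - [0.2, 0, 0, 0, 0, 0, 0.1568]
    - [0.2, 0, 0, 0, 0, 0, 0.1568]
    - [0.2, 0, 0, 0, 0, 0, 0.1568]
    - [0.2, 0, 0, 0, 0, 0, 0.1568]
    - [0.2, 0.0163, 0.0375, 0, 0, 0, 0]
    - [0.2, 0.0163, 0.0375, 0, 0, 0, 0]
    - [0.2, 0.0163, 0.0375, 0, 0, 0, 0]
    - [0.2, 0.0163, 0.0375, 0, 0, 0, 0]
    - [0.2, 0.0163, 0.0375, 0, 0, 0, 0]
    - [0.2, 0.0163, 0.0375, 0, 0, 0, 0]
    - [0.2, 0, 0, 0, 0, 0, 0]
    - [0.2, 0, 0, 0, 0, 0, 0]

```text
clock: 18.15
tcp_pos: [0.6499, 0.1014, 0.1272]
orientation: [-0.0, 0.979, 0.202, -0.001]
wrist_force: [0.2, 0.3, 0.8]
finger_gap: 0.0513
```

```bash
python3 -c "
from h import *
go(.652,.102,23.4,.0475)"
```

```text
pos [0.6499 0.1014 0.1272] th 23.4 tilt [-0.0004 -0.0013] gap 0.0513 F [0.2 0.3 0.8] clk 18.15 j6 1.2
turn -0.0 deg -0.001 rad; shift 0.0022 0.0003 z 0.0797; 1 rows of 0.0022 0.0003
```

>>> carry_out:
  steps:
    - [0.2, 0.002, 0, 0.025, 0, 0, 0]
    - [0.2, 0, 0, 0.025, 0, 0, 0]
    - [0.2, 0, 0, 0.017, 0, 0, 0]
    - [0.2, 0, 0, 0.012, 0, 0, 0]
    - [0.2, 0, 0, 0, 0, 0, 0]
    - [-1, 0, 0, 0, 0, 0, 0]
    - [-1, 0, 0, 0, 0, 0, 0]
    - [-1, 0, 0, 0, 0, 0, 0]
    - [-1, 0, 0, 0, 0, 0, 0]
    - [-1, 0, 0, 0, 0, 0, 0]

```text
clock: 19.4
tcp_pos: [0.6535, 0.1021, 0.0507]
orientation: [0.0, 0.979, 0.203, 0.001]
wrist_force: [-0.3, -0.3, 5.5]
finger_gap: 0.0169
```

```bash
python3 -c "
from h import *
go(.6201,-.1477,23.4,.135)"
```

```text
pos [0.6535 0.1021 0.0507] th 23.4 tilt [0.0001 0.001 ] gap 0.0169 F [-0.3 -0.3  5.5] clk 19.4 j6 1.2
turn -0.0 deg -0.001 rad; shift -0.1299 0.2160 z -0.0843; 6 rows of -0.0216 0.0360
```

>>> carry_out:
  steps:
    - [-1, 0, 0, -0.01, 0, 0, 0]
    - [-1, 0, 0, -0.02, 0, 0, 0]
    - [-1, 0, 0, -0.03, 0, 0, 0]
    - [-1, 0, 0, -0.025, 0, 0, 0]
    - [-1, -0.0216, 0.036, 0, 0, 0, 0]
    - [-1, -0.0216, 0.036, 0, 0, 0, 0]
    - [-1, -0.0216, 0.036, 0, 0, 0, 0]
    - [-1, -0.0216, 0.036, 0, 0, 0, 0]
    - [-1, -0.0216, 0.036, 0, 0, 0, 0]
    - [-1, -0.0216, 0.036, 0, 0, 0, 0]
    - [-1, 0, 0, 0, 0, 0, 0]
    - [-1, 0, 0, 0, 0, 0, 0]
    - [-1, 0, 0, 0, 0, 0, 0]

```text
clock: 21.02
tcp_pos: [0.6195, -0.1464, 0.1343]
orientation: [-0.0, 0.979, 0.203, -0.0]
wrist_force: [-0.7, 0.4, -2.8]
finger_gap: 0.0166
```

```bash
python3 -c "
from h import *
go(.6201,-.1477,23.4,.0507)
c=env.read_camera('scene');cv2.imwrite('pics/s6.png',cv2.resize(c['color'][150:350,200:460],None,fx=3,fy=3)[:,:,::-1])"
```

```text
pos [ 0.6195 -0.1464  0.1343] th 23.5 tilt [-0.0003 -0.0002] gap 0.0166 F [-0.7  0.4 -2.8] clk 21.025 j6 0.8
turn 0.1 deg 0.001 rad; shift 0.0000 0.0014 z 0.0836; 1 rows of 0.0000 0.0014
```

View pics/s6.png

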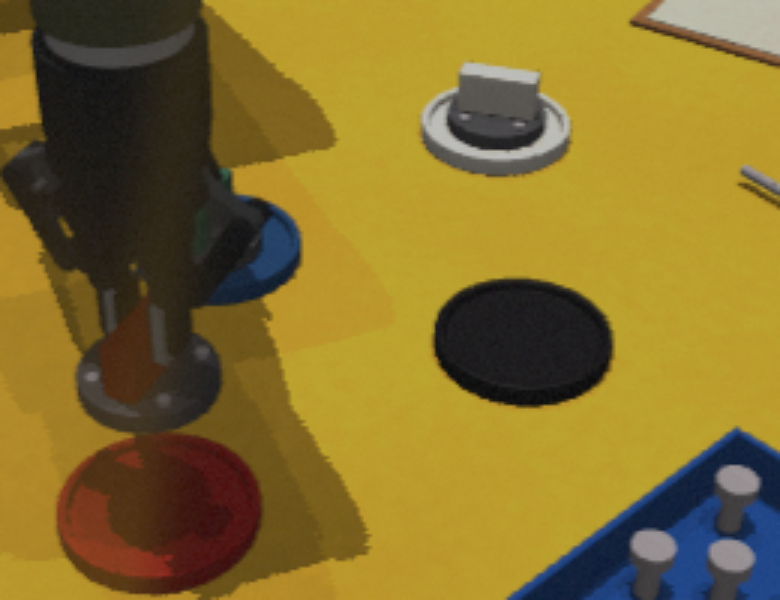

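The white gauge lies flat in the white nest at (497,130) in this crop, the spare is empty, and red hangs over the red nest at (160,510). I lower red.

>>> carry_out:
  steps:
    - [-1, 0, 0.0014, 0.03, 0, 0, 0]
    - [-1, 0, 0, 0.025, 0, 0, 0]
    - [-1, 0, 0, 0.015, 0, 0, 0]
    - [-1, 0, 0, 0.007, 0, 0, 0]
    - [-1, 0, 0, 0.003, 0, 0, 0]
    - [-1, 0, 0, 0.001, 0, 0, 0]
    - [-1, 0, 0, 0.001, 0, 0, 0]
    - [-1, 0, 0, 0, 0, 0, 0]

```text
clock: 22.08
tcp_pos: [0.6204, -0.149, 0.0528]
orientation: [0.0, 0.979, 0.203, 0.0]
wrist_force: [-0.5, 0.3, -3.7]
finger_gap: 0.0164
```

>>> carry_out:
  steps:
    - [-1, 0, 0, 0.001, 0, 0, 0]
    - [-1, 0, 0, 0.001, 0, 0, 0]
    - [-1, 0, 0, 0.0008, 0, 0, 0]
    - [-1, 0, 0, 0, 0, 0, 0]
    - [-1, 0, 0, 0, 0, 0, 0]

```text
clock: 22.7
tcp_pos: [0.6202, -0.1489, 0.0507]
orientation: [0.0, 0.979, 0.203, 0.0]
wrist_force: [-2.4, 1.0, 5.0]
finger_gap: 0.0162
```

>>> carry_out:
  steps:
    - [0.2, 0, 0, 0, 0, 0, 0]
    - [0.2, 0, 0, 0, 0, 0, 0]
    - [0.2, 0, 0, 0, 0, 0, 0]
    - [0.2, 0, 0, -0.01, 0, 0, 0]
    - [0.2, 0, 0, -0.03, 0, 0, 0]
    - [0.2, 0, 0, -0.04, 0, 0, 0]
    - [0.2, 0, 0, 0, 0, 0, 0]
    - [0.2, 0, 0, 0, 0, 0, -0.082]
    - [0.2, 0, 0, 0, 0, 0, 0]

```text
clock: 23.82
tcp_pos: [0.6198, -0.1488, 0.1293]
orientation: [-0.0, 0.97, 0.242, -0.0]
wrist_force: [1.3, -0.3, -0.4]
finger_gap: 0.0513
```

```bash
python3 -c "
from h import *
go(.4482,.0208,28.1,.13)"
```

```text
pos [ 0.6198 -0.1488  0.1293] th 28.0 tilt [-0.0002 -0.0002] gap 0.0513 F [ 1.3 -0.3 -0.4] clk 23.825 j6 0.72
turn -0.1 deg -0.001 rad; shift -0.0715 -0.2304 z -0.0007; 6 rows of -0.0119 -0.0384
```

>>> carry_out:
  steps:
    - [0.2, -0.0119, -0.0384, 0, 0, 0, 0]
    - [0.2, -0.0119, -0.0384, 0, 0, 0, 0]
    - [0.2, -0.0119, -0.0384, 0, 0, 0, 0]
    - [0.2, -0.0119, -0.0384, 0, 0, 0, 0]
    - [0.2, -0.0119, -0.0384, 0, 0, 0, 0]
    - [0.2, -0.0119, -0.0384, 0, 0, 0, 0]
    - [0.2, 0, 0, 0, 0, 0, 0]
    - [0.2, 0, 0, 0, 0, 0, 0]
    - [0.2, 0, 0, 0, 0, 0, 0]

```text
clock: 24.95
tcp_pos: [0.4497, 0.0202, 0.1297]
orientation: [0.0, 0.97, 0.242, 0.0]
wrist_force: [-0.1, -0.2, -0.8]
finger_gap: 0.0512
```

```bash
python3 -c "
from h import *
go(.4482,.0208,28.1,.0475)
c=env.read_camera('scene');cv2.imwrite('pics/s7.png',cv2.resize(c['color'][150:350,180:440],None,fx=3,fy=3)[:,:,::-1])"
```

```text
pos [0.4497 0.0202 0.1297] th 28.0 tilt [0.0002 0.0004] gap 0.0512 F [-0.1 -0.2 -0.8] clk 24.95 j6 0.95
turn -0.1 deg -0.002 rad; shift -0.0010 -0.0013 z 0.0822; 1 rows of -0.0010 -0.0013
```

View pics/s7.png

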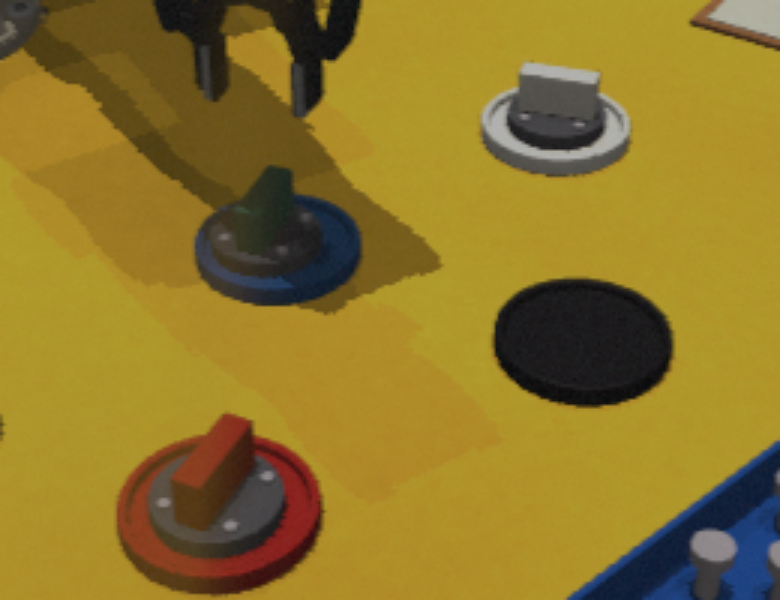

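Red lies flat in the red nest at (218,505) in this crop, and the jaws are centred over the green bar. I grip it.

>>> carry_out:
  steps:
    - [0.2, -0.001, -0.001, 0.025, 0, 0, 0]
    - [0.2, 0, 0, 0.025, 0, 0, 0]
    - [0.2, 0, 0, 0.018, 0, 0, 0]
    - [0.2, 0, 0, 0.014, 0, 0, 0]
    - [0.2, 0, 0, 0, 0, 0, 0]
    - [-1, 0, 0, 0, 0, 0, 0]
    - [-1, 0, 0, 0, 0, 0, 0]
    - [-1, 0, 0, 0, 0, 0, 0]
    - [-1, 0, 0, 0, 0, 0, 0]
    - [-1, 0, 0, 0, 0, 0, 0]

```text
clock: 26.25
tcp_pos: [0.4482, 0.0212, 0.0485]
orientation: [0.0, 0.97, 0.243, 0.001]
wrist_force: [-0.6, -0.1, 6.3]
finger_gap: 0.0167
```

```bash
python3 -c "
from h import *
go(.6512,.1026,28.1,.135)"
```

```text
pos [0.4482 0.0212 0.0485] th 28.1 tilt [0.0004 0.001 ] gap 0.0167 F [-0.6 -0.1  6.3] clk 26.25 j6 0.95
turn -0.0 deg -0.000 rad; shift 0.2174 0.0238 z -0.0865; 5 rows of 0.0435 0.0048
```

>>> carry_out:
  steps:
    - [-1, 0, 0, -0.01, 0, 0, 0]
    - [-1, 0, 0, -0.02, 0, 0, 0]
    - [-1, 0, 0, -0.03, 0, 0, 0]
    - [-1, 0, 0, -0.027, 0, 0, 0]
    - [-1, 0.0363, 0.004, 0, 0, 0, 0]
    - [-1, 0.0363, 0.004, 0, 0, 0, 0]
    - [-1, 0.0363, 0.004, 0, 0, 0, 0]
    - [-1, 0.0363, 0.004, 0, 0, 0, 0]
    - [-1, 0.0363, 0.004, 0, 0, 0, 0]
    - [-1, 0.0363, 0.004, 0, 0, 0, 0]
    - [-1, 0, 0, 0, 0, 0, 0]
    - [-1, 0, 0, 0, 0, 0, 0]
    - [-1, 0, 0, 0, 0, 0, 0]

```text
clock: 27.88
tcp_pos: [0.6496, 0.1022, 0.1345]
orientation: [-0.0, 0.97, 0.242, -0.001]
wrist_force: [-0.4, 0.3, -2.7]
finger_gap: 0.0168
```

```bash
python3 -c "
from h import *
go(.6512,.1026,28.1,.0485)"
```

```text
pos [0.6496 0.1022 0.1345] th 28.1 tilt [-0.0001 -0.0007] gap 0.0168 F [-0.4  0.3 -2.7] clk 27.875 j6 1.12
turn -0.0 deg -0.001 rad; shift 0.0016 0.0004 z 0.0860; 1 rows of 0.0016 0.0004
```

>>> carry_out:
  steps:
    - [-1, 0.001, 0, 0.03, 0, 0, 0]
    - [-1, 0, 0, 0.025, 0, 0, 0]
    - [-1, 0, 0, 0.015, 0, 0, 0]
    - [-1, 0, 0, 0.009, 0, 0, 0]
    - [-1, 0, 0, 0.003, 0, 0, 0]
    - [-1, 0, 0, 0.001, 0, 0, 0]
    - [-1, 0, 0, 0.001, 0, 0, 0]
    - [-1, 0, 0, 0, 0, 0, 0]

```text
clock: 28.88
tcp_pos: [0.652, 0.1031, 0.0511]
orientation: [0.0, 0.97, 0.243, 0.0]
wrist_force: [0.2, 0.2, -3.0]
finger_gap: 0.0168
```

>>> carry_out:
  steps:
    - [-1, 0, 0, 0.001, 0, 0, 0]
    - [-1, 0, 0, 0.001, 0, 0, 0]
    - [-1, 0, 0, 0.001, 0, 0, 0]
    - [-1, 0, 0, 0, 0, 0, 0]
    - [-1, 0, 0, 0, 0, 0, 0]

```text
clock: 29.5
tcp_pos: [0.6517, 0.1031, 0.0485]
orientation: [0.0, 0.97, 0.243, 0.0]
wrist_force: [-2.9, -0.2, 6.0]
finger_gap: 0.0166
```

>>> carry_out:
  steps:
    - [0.2, 0, 0, 0, 0, 0, 0]
    - [0.2, 0, 0, 0, 0, 0, 0]
    - [0.2, 0, 0, 0, 0, 0, 0]
    - [0.2, 0, 0, -0.01, 0, 0, 0]
    - [0.2, 0, 0, -0.03, 0, 0, 0]
    - [0.2, 0, 0, -0.04, 0, 0, 0]
    - [0.2, 0, 0, 0, 0, 0, 0]
    - [0.2, 0, 0, 0, 0, 0, -0.1065]
    - [0.2, 0, 0, 0, 0, 0, -0.1065]
    - [0.2, 0, 0, 0, 0, 0, 0]

```text
clock: 30.75
tcp_pos: [0.6513, 0.103, 0.1272]
orientation: [-0.0, 0.939, 0.344, -0.0]
wrist_force: [-0.9, -0.2, 0.3]
finger_gap: 0.0511
```

```bash
python3 -c "
from h import *
go(.4583,-.2387,40.3,.13)"
```

```text
pos [0.6513 0.103  0.1272] th 40.2 tilt [-0.0002 -0.0003] gap 0.0511 F [-0.9 -0.2  0.3] clk 30.75 j6 0.9
turn -0.1 deg -0.001 rad; shift -0.3683 0.1358 z -0.0028; 9 rows of -0.0409 0.0151
```

>>> carry_out:
  steps:
    - [0.2, -0.0409, 0.0151, 0, 0, 0, 0]
    - [0.2, -0.0409, 0.0151, 0, 0, 0, 0]
    - [0.2, -0.0409, 0.0151, 0, 0, 0, 0]
    - [0.2, -0.0409, 0.0151, 0, 0, 0, 0]
    - [0.2, -0.0409, 0.0151, 0, 0, 0, 0]
    - [0.2, -0.0409, 0.0151, 0, 0, 0, 0]
    - [0.2, -0.0409, 0.0151, 0, 0, 0, 0]
    - [0.2, -0.0409, 0.0151, 0, 0, 0, 0]
    - [0.2, -0.0409, 0.0151, 0, 0, 0, 0]
    - [0.2, 0, 0, 0, 0, 0, 0]
    - [0.2, 0, 0, 0, 0, 0, 0]
    - [0.2, 0, 0, 0, 0, 0, 0]

```text
clock: 32.25
tcp_pos: [0.4591, -0.2377, 0.1275]
orientation: [-0.0, 0.939, 0.345, 0.0]
wrist_force: [-0.0, 0.7, -0.3]
finger_gap: 0.0512
```

```bash
python3 -c "
from h import *
go(.4583,-.2387,40.3,.0475)
c=env.read_camera('top')
print(bar(c,'spare','green',centre=(300,195),rad=24))
c=env.read_camera('scene');cv2.imwrite('pics/s8.png',cv2.resize(c['color'][150:350,80:340],None,fx=3,fy=3)[:,:,::-1])"
```

```text
pos [ 0.4591 -0.2377  0.1275] th 40.3 tilt [-0.0002  0.0001] gap 0.0512 F [-0.   0.7 -0.3] clk 32.25 j6 0.23
turn 0.0 deg 0.000 rad; shift -0.0013 0.0002 z 0.0800; 1 rows of -0.0013 0.0002
(array([0.65142464, 0.10268634, 0.052     ]), np.float64(117.0447431530653), np.float64(0.05399382102586341), np.float64(0.01784419469433838))
```

View pics/s8.png

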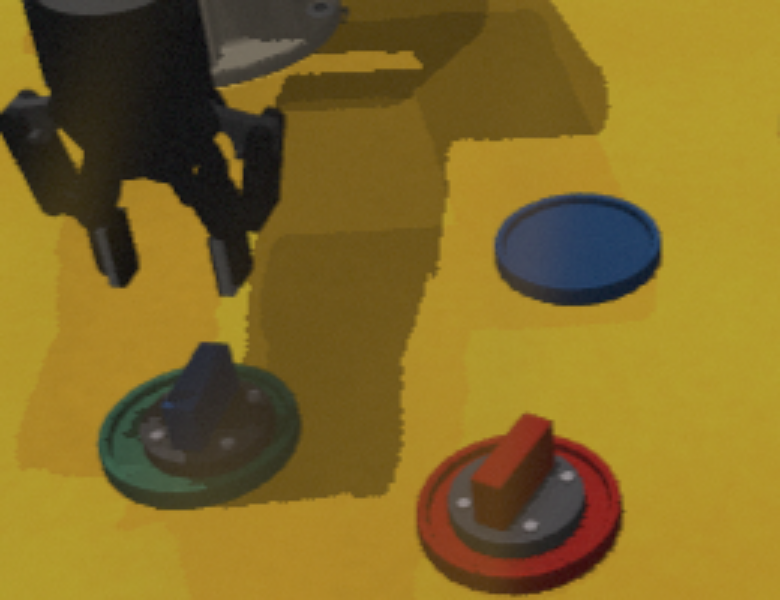

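Green is parked at (0.651, 0.103), and the camera agrees with the arm. The jaws look slightly left of the blue bar in this crop, with their middle at (174,287) and the bar top at (205,350), so I check by projection.

```bash
python3 -c "
from h import *
c=env.read_camera('scene')
def pr(X):
    p=c['K']@(c['R']@np.array(X)+c['t']); p=p[:2]/p[2]; return ((p-[80,150])*3).round(0)
print('tips',pr([.4591,-.2377,.114]),'bar top',pr([.4583,-.2387,.052]),'ends',pr([.4583-.028*np.cos(2.275),-.2387-.028*np.sin(2.275),.052]),pr([.4583+.028*np.cos(2.275),-.2387+.028*np.sin(2.275),.052]),'nest',pr([.4523,-.2427,.014]))
"
```

```text
tips [174. 278.] bar top [194. 370.] ends [174. 404.] [213. 337.] nest [195. 420.]
```

The projection matches both the tips and the bar, so it was only perspective. I grip blue.

>>> carry_out:
  steps:
    - [0.2, -0.001, 0, 0.025, 0, 0, 0]
    - [0.2, 0, 0, 0.025, 0, 0, 0]
    - [0.2, 0, 0, 0.017, 0, 0, 0]
    - [0.2, 0, 0, 0.013, 0, 0, 0]
    - [0.2, 0, 0, 0, 0, 0, 0]
    - [-1, 0, 0, 0, 0, 0, 0]
    - [-1, 0, 0, 0, 0, 0, 0]
    - [-1, 0, 0, 0, 0, 0, 0]
    - [-1, 0, 0, 0, 0, 0, 0]
    - [-1, 0, 0, 0, 0, 0, 0]

```text
clock: 33.65
tcp_pos: [0.4584, -0.2398, 0.0486]
orientation: [0.001, 0.939, 0.344, 0.0]
wrist_force: [-1.1, -0.0, 6.0]
finger_gap: 0.017
```

```bash
python3 -c "
from h import *
go(.4536,.0252,40.3,.135)"
```

```text
pos [ 0.4584 -0.2398  0.0486] th 40.3 tilt [0.0008 0.0004] gap 0.017 F [-1.1 -0.   6. ] clk 33.65 j6 0.23
turn -0.0 deg -0.001 rad; shift 0.1677 -0.2053 z -0.0864; 6 rows of 0.0280 -0.0342
```

>>> carry_out:
  steps:
    - [-1, 0, 0, -0.01, 0, 0, 0]
    - [-1, 0, 0, -0.02, 0, 0, 0]
    - [-1, 0, 0, -0.03, 0, 0, 0]
    - [-1, 0, 0, -0.027, 0, 0, 0]
    - [-1, 0.028, -0.0342, 0, 0, 0, 0]
    - [-1, 0.028, -0.0342, 0, 0, 0, 0]
    - [-1, 0.028, -0.0342, 0, 0, 0, 0]
    - [-1, 0.028, -0.0342, 0, 0, 0, 0]
    - [-1, 0.028, -0.0342, 0, 0, 0, 0]
    - [-1, 0.028, -0.0342, 0, 0, 0, 0]
    - [-1, 0, 0, 0, 0, 0, 0]
    - [-1, 0, 0, 0, 0, 0, 0]
    - [-1, 0, 0, 0, 0, 0, 0]

```text
clock: 35.28
tcp_pos: [0.4535, 0.025, 0.1345]
orientation: [0.0, 0.939, 0.344, -0.0]
wrist_force: [1.4, -0.3, -3.4]
finger_gap: 0.0169
```

```bash
python3 -c "
from h import *
go(.4536,.0252,40.3,.0486)
c=env.read_camera('scene');cv2.imwrite('pics/s9.png',cv2.resize(c['color'][150:350,180:440],None,fx=3,fy=3)[:,:,::-1])"
```

```text
pos [0.4535 0.025  0.1345] th 40.2 tilt [ 0.     -0.0001] gap 0.0169 F [ 1.4 -0.3 -3.4] clk 35.275 j6 0.75
turn -0.1 deg -0.002 rad; shift 0.0002 -0.0001 z 0.0859; 1 rows of 0.0002 -0.0001
```

View pics/s9.png

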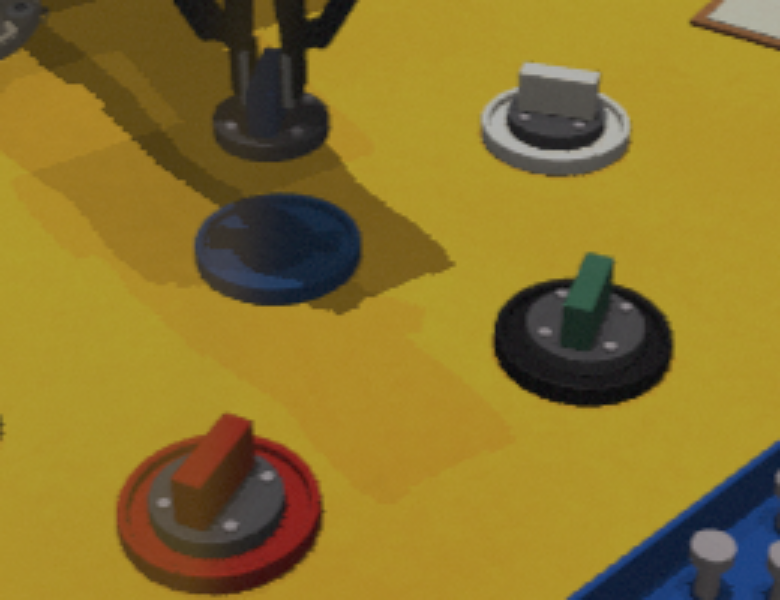

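Blue hangs level over the blue nest at (278,247) in this crop, and green is flat in the spare at (585,330). I lower blue.

>>> carry_out:
  steps:
    - [-1, 0, 0, 0.03, 0, 0, 0]
    - [-1, 0, 0, 0.025, 0, 0, 0]
    - [-1, 0, 0, 0.015, 0, 0, 0]
    - [-1, 0, 0, 0.009, 0, 0, 0]
    - [-1, 0, 0, 0.003, 0, 0, 0]
    - [-1, 0, 0, 0.001, 0, 0, 0]
    - [-1, 0, 0, 0.001, 0, 0, 0]
    - [-1, 0, 0, 0, 0, 0, 0]

```text
clock: 36.33
tcp_pos: [0.4537, 0.0259, 0.0509]
orientation: [0.0, 0.939, 0.344, 0.0]
wrist_force: [0.3, 1.0, -4.0]
finger_gap: 0.0166
```

>>> carry_out:
  steps:
    - [-1, 0, 0, 0.001, 0, 0, 0]
    - [-1, 0, 0, 0.001, 0, 0, 0]
    - [-1, 0, 0, 0.001, 0, 0, 0]
    - [-1, 0, 0, 0, 0, 0, 0]
    - [-1, 0, 0, 0, 0, 0, 0]

```text
clock: 36.95
tcp_pos: [0.4535, 0.026, 0.0486]
orientation: [0.0, 0.939, 0.344, 0.0]
wrist_force: [-3.5, 0.4, 6.8]
finger_gap: 0.0169
```

>>> carry_out:
  steps:
    - [0.2, 0, 0, 0, 0, 0, 0]
    - [0.2, 0, 0, 0, 0, 0, 0]
    - [0.2, 0, 0, 0, 0, 0, 0]
    - [0.2, 0, 0, -0.01, 0, 0, 0]
    - [0.2, 0, 0, -0.03, 0, 0, 0]
    - [0.2, 0, 0, -0.04, 0, 0, 0]
    - [0.2, 0, 0, 0, 0, 0, 0]
    - [0.2, 0, 0, 0, 0, 0, 0.1065]
    - [0.2, 0, 0, 0, 0, 0, 0.1065]
    - [0.2, 0, 0, 0, 0, 0, 0]

```text
clock: 38.2
tcp_pos: [0.453, 0.0259, 0.1271]
orientation: [-0.0, 0.97, 0.243, -0.0]
wrist_force: [-0.3, 0.3, 0.2]
finger_gap: 0.0512
```

```bash
python3 -c "
from h import *
go(.6515,.1029,28.1,.13)"
```

```text
pos [0.453  0.0259 0.1271] th 28.1 tilt [-0.0002 -0.0004] gap 0.0512 F [-0.3  0.3  0.2] clk 38.2 j6 0.96
turn 0.0 deg 0.001 rad; shift 0.2113 0.0256 z -0.0029; 5 rows of 0.0423 0.0051
```

>>> carry_out:
  steps:
    - [0.2, 0.0352, 0.0043, 0, 0, 0, 0]
    - [0.2, 0.0352, 0.0043, 0, 0, 0, 0]
    - [0.2, 0.0352, 0.0043, 0, 0, 0, 0]
    - [0.2, 0.0352, 0.0043, 0, 0, 0, 0]
    - [0.2, 0.0352, 0.0043, 0, 0, 0, 0]
    - [0.2, 0.0352, 0.0043, 0, 0, 0, 0]
    - [0.2, 0, 0, 0, 0, 0, 0]
    - [0.2, 0, 0, 0, 0, 0, 0]
    - [0.2, 0, 0, 0, 0, 0, 0]

```text
clock: 39.33
tcp_pos: [0.6509, 0.1022, 0.1275]
orientation: [-0.0, 0.97, 0.243, -0.001]
wrist_force: [-0.1, -0.2, -0.1]
finger_gap: 0.0515
```

```bash
python3 -c "
from h import *
go(.6515,.1029,28.1,.0475)"
```

```text
pos [0.6509 0.1022 0.1275] th 28.1 tilt [-0.0001 -0.0005] gap 0.0515 F [-0.1 -0.2 -0.1] clk 39.325 j6 1.11
turn -0.0 deg -0.000 rad; shift 0.0009 -0.0003 z 0.0800; 1 rows of 0.0009 -0.0003
```

>>> carry_out:
  steps:
    - [0.2, 0.0005, 0, 0.025, 0, 0, 0]
    - [0.2, 0, 0, 0.025, 0, 0, 0]
    - [0.2, 0, 0, 0.017, 0, 0, 0]
    - [0.2, 0, 0, 0.013, 0, 0, 0]
    - [0.2, 0, 0, 0, 0, 0, 0]
    - [-1, 0, 0, 0, 0, 0, 0]
    - [-1, 0, 0, 0, 0, 0, 0]
    - [-1, 0, 0, 0, 0, 0, 0]
    - [-1, 0, 0, 0, 0, 0, 0]
    - [-1, 0, 0, 0, 0, 0, 0]

```text
clock: 40.58
tcp_pos: [0.6531, 0.1028, 0.0489]
orientation: [0.0, 0.97, 0.243, 0.001]
wrist_force: [-0.9, -0.4, 6.1]
finger_gap: 0.017
```

```bash
python3 -c "
from h import *
go(.4523,-.2427,28.1,.135)"
```

```text
pos [0.6531 0.1028 0.0489] th 28.1 tilt [0.0002 0.001 ] gap 0.017 F [-0.9 -0.4  6.1] clk 40.575 j6 1.12
turn -0.0 deg -0.000 rad; shift -0.3399 0.2102 z -0.0861; 9 rows of -0.0378 0.0234
```

>>> carry_out:
  steps:
    - [-1, 0, 0, -0.01, 0, 0, 0]
    - [-1, 0, 0, -0.02, 0, 0, 0]
    - [-1, 0, 0, -0.03, 0, 0, 0]
    - [-1, 0, 0, -0.027, 0, 0, 0]
    - [-1, -0.034, 0.021, 0, 0, 0, 0]
    - [-1, -0.034, 0.021, 0, 0, 0, 0]
    - [-1, -0.034, 0.021, 0, 0, 0, 0]
    - [-1, -0.034, 0.021, 0, 0, 0, 0]
    - [-1, -0.034, 0.021, 0, 0, 0, 0]
    - [-1, -0.034, 0.021, 0, 0, 0, 0]
    - [-1, -0.034, 0.021, 0, 0, 0, 0]
    - [-1, -0.034, 0.021, 0, 0, 0, 0]
    - [-1, -0.034, 0.021, 0, 0, 0, 0]
    - [-1, -0.034, 0.021, 0, 0, 0, 0]
    - [-1, 0, 0, 0, 0, 0, 0]
    - [-1, 0, 0, 0, 0, 0, 0]
    - [-1, 0, 0, 0, 0, 0, 0]

```text
clock: 42.7
tcp_pos: [0.4515, -0.2416, 0.1345]
orientation: [-0.0, 0.97, 0.243, 0.0]
wrist_force: [-0.4, 0.0, -3.1]
finger_gap: 0.0168
```

```bash
python3 -c "
from h import *
go(.4523,-.2427,28.1,.0489)
c=env.read_camera('scene');cv2.imwrite('pics/s10.png',cv2.resize(c['color'][150:350,80:340],None,fx=3,fy=3)[:,:,::-1])"
```

```text
pos [ 0.4515 -0.2416  0.1345] th 28.2 tilt [-0.0003  0.    ] gap 0.0168 F [-0.4  0.  -3.1] clk 42.7 j6 0.43
turn 0.1 deg 0.001 rad; shift 0.0002 0.0013 z 0.0856; 1 rows of 0.0002 0.0013
```

View pics/s10.png

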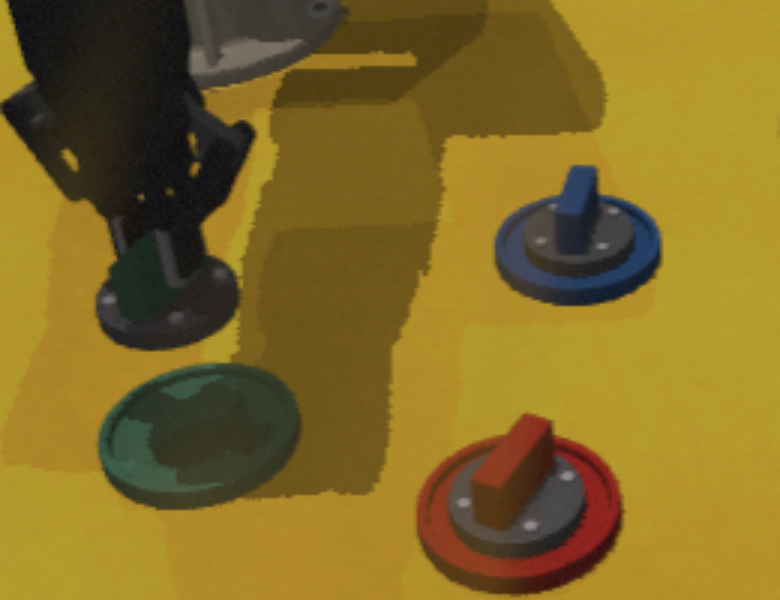

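Blue lies flat in the blue nest at (578,240) in this crop, and green hangs over the green nest at (200,435). I lower green.

>>> carry_out:
  steps:
    - [-1, 0, 0.001, 0.03, 0, 0, 0]
    - [-1, 0, 0, 0.025, 0, 0, 0]
    - [-1, 0, 0, 0.015, 0, 0, 0]
    - [-1, 0, 0, 0.009, 0, 0, 0]
    - [-1, 0, 0, 0.003, 0, 0, 0]
    - [-1, 0, 0, 0.001, 0, 0, 0]
    - [-1, 0, 0, 0.0005, 0, 0, 0]
    - [-1, 0, 0, 0, 0, 0, 0]

```text
clock: 43.75
tcp_pos: [0.452, -0.2437, 0.0515]
orientation: [0.0, 0.97, 0.243, 0.0]
wrist_force: [0.4, -0.2, -2.6]
finger_gap: 0.0168
```

>>> carry_out:
  steps:
    - [-1, 0, 0, 0.001, 0, 0, 0]
    - [-1, 0, 0, 0.001, 0, 0, 0]
    - [-1, 0, 0, 0.001, 0, 0, 0]
    - [-1, 0, 0, 0, 0, 0, 0]
    - [-1, 0, 0, 0, 0, 0, 0]

```text
clock: 44.38
tcp_pos: [0.4517, -0.2435, 0.0488]
orientation: [0.0, 0.97, 0.243, 0.0]
wrist_force: [-1.7, 1.4, 6.5]
finger_gap: 0.0168
```

>>> carry_out:
  steps:
    - [0.2, 0, 0, 0, 0, 0, 0]
    - [0.2, 0, 0, 0, 0, 0, 0]
    - [0.2, 0, 0, 0, 0, 0, 0]
    - [0.2, 0, 0, -0.01, 0, 0, 0]
    - [0.2, 0, 0, -0.03, 0, 0, 0]
    - [0.2, 0, 0, -0.04, 0, 0, 0]
    - [0.2, 0, 0, -0.04, 0, 0, 0]
    - [0.2, -0.018, 0.035, 0, 0, 0, 0]
    - [0.2, -0.018, 0.035, 0, 0, 0, 0]
    - [0.2, -0.018, 0.035, 0, 0, 0, 0]
    - [0.2, -0.018, 0.035, 0, 0, 0, 0]
    - [0.2, 0, 0, 0, 0, 0, 0]
    - [0.2, 0, 0, 0, 0, 0, 0]

```text
clock: 46.0
tcp_pos: [0.4538, -0.4004, 0.1682]
orientation: [-0.0, 0.97, 0.242, -0.0]
wrist_force: [0.2, 0.2, 0.4]
finger_gap: 0.0512
```

Run:
```python
from h import *
c=env.read_camera("top")
for k,e in nests(c).items():
    if k=="spare": continue
    N=ray(c,e[0],.008)
    try:
        P,a,l1,l2=bar(c,k,k,rad=17); print(k,"bar-nest mm",((P-N)[:2]*1000).round(1),l1.round(3),l2.round(3))
    except Exception as x: print(k,x)
a=cv2.resize(c["color"][130:330,170:500],None,fx=2.4,fy=2.4,interpolation=cv2.INTER_CUBIC); cv2.imwrite("pics/t11.png",a[:,:,::-1])
s=env.read_camera("scene")["color"]; cv2.imwrite("pics/s11.png",s[:,:,::-1])
```

```text
white bar-nest mm [-1.2  1.2] 0.016 0.053
blue bar-nest mm [-0.5  1.5] 0.054 0.017
green bar-nest mm [-1.1  1. ] 0.052 0.017
red bar-nest mm [-1.1  0.5] 0.053 0.018
```

View pics/t11.png

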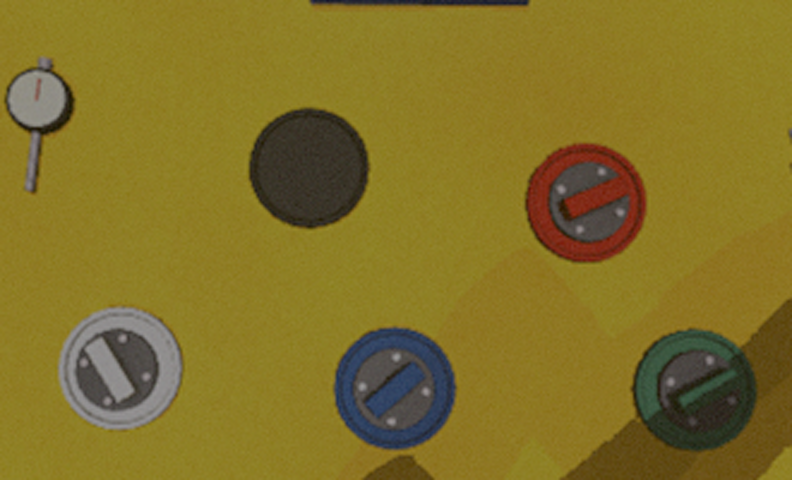

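View pics/s11.png

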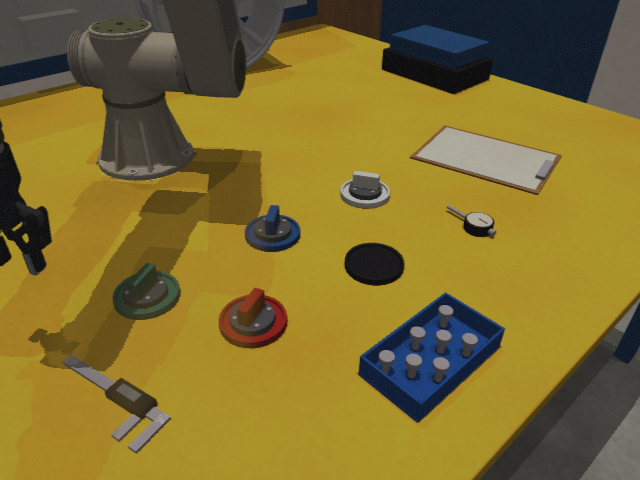

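All four gauges lie flat in their own nests. In the scene view red is at (253,318), blue at (272,231), green at (147,293) and white at (365,191). The spare at (374,262) is empty and the indicator at (479,224) has not moved.

```bash
python3 -c "
from workcell import env
print(env.hand_in(), env.get_state()['clock'])"
```

```text
the job is handed in; nothing more can be done
the job is handed in; nothing more can be done
```

The job is done and handed in: all four gauges are back in the nests of their own colours, and the black spare nest is empty again. I swapped red and white, then blue and green, parking one gauge of each pair in the spare nest. That took six carries and finished at about 46 s of the 125 s allowed.

- **Position:** in the final top view every grip bar is within 2 mm of its nest's centre. Both views show the gauges flat inside the rims, and the dial indicator shows no movement.
- **Force:** at the end of each set-down the wrist force read about 5 to 7 N, and each gauge was resting on its nest floor before I released it. The gripper ended open, about 17 cm up and clear of everything.
- **Disagreements:** none of my checks failed. Over the blue gauge the jaws looked off-centre in one picture, but projecting their position showed it was only perspective.

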